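# Clip the rinsed tray back on the sachet box

### The arm

A 6-joint arm with a two-finger parallel gripper is mounted at the origin on the work surface. World frame = base frame: x ahead of the robot, y to its left, z up, the work surface at z = 0. Lengths are in m, angles in rad, forces in N, time in s.
With the tool pointing down it reaches from about 0.25 to 0.8 m from the base axis. Payload 3.9 kg.
Tool frame: the origin (TCP) lies between the finger pads; the fingertips stand 19 mm ahead of it and the grasp point (between the pads) is the TCP (arm.nose_length is the distance from the TCP to the fingertips, in m); z points along the fingers, y is the line along which they close (so a half turn about z gives the same grasp; the last joint's range is limited). The gripper opens to 85 mm and grips with 20 to 120 N. Pads are 22 mm wide; open, the fingers measure 114 mm over their backs; the gripper's body (76 mm by 85 mm) begins 54 mm behind the grasp point. The pads swing forward as they close: fully open they stand 13 mm farther back than shut.
Start: joints at [1.225, 0.26, -0.138, 1.173, 0, 1.571], TCP at [0.178, 0.494, 0.25] pointing down, gripper open.
Joint ranges: [-2.78, 2.78], [-0.83, 1.72], [-1.28, 1.37], [-1.9, 2.12], [-1.57, 1.48], [-3.14, 3.14]. Speed limits (rad/s): [2.57, 2.57, 3.14, 3.14, 3.14, 3.14].

### API

Orientations are given as a unit quaternion [w, x, y, z].
In Python, from bench import telemetry, snapshot, ticket, arm gives the robot as it stands.
- The arm moves only by the tool drive_tool, never from a script. Its argument "moves" is a list of rows, each a list of 7 numbers: the shift along the world's x, y, z in mm, then the turn, a rotation vector about the world's x, y, z in rad, then the opening in per cent of the stroke, from 0 (shut) to 100 (fully open). In form: [[dx, dy, dz, wx, wy, wz, claw], ...]. A call has 1 to 8 rows; each row shifts and turns the commanded pose from where the row before left it; what a row does not reach is not made up. A row lasts 1/10 s, in which the tool goes at most 50 mm and 8.59 degrees, less where a joint would pass 70% of its speed; a pose out of reach is approached as far as the arm can. A call is refused whole if a number of a shift passes 50 or a number of a turn 0.15, either way. A call with a gripper value outside its range is refused whole. The fingers move at their own pace and stop on an object; "squeeze" is the grip in N (left out, the last holds). Time passes only in rows, so rows that do not move let the fingers close. It gives the time, the measured TCP pose, the force, the opening and the grip force at its end, in the units of the state.
- telemetry.read_state(): the state, without advancing time (a new reading comes with each control period).
- snapshot(name): name is "scene" or "side" or "wrist"; returns a dict with "image" (400x640x3 uint8, red, green, blue), "intrinsics" (3x3 intrinsics, pixels), "camera_from_world" (4x4, takes a point from world to camera coordinates); the wrist camera has in their place "hand_eye" (4x4, takes a point from camera to tool coordinates, whose origin is the TCP and whose axes are the flange's). Camera axes: x right, y down, z forward; pixel columns grow to the right and rows downward; lengths in m; the calibration is good to about 2 mm. A picture is of the moment at which its call begins: read the wrist's pose just before it. There is no depth.
- ticket.sign_off(): hands the job in; it is judged then, once.
The state is a dict: "clock": time; "q": joint angles; "joint_velocities": joint speeds; "joint_efforts": joint torques, N m; "position": TCP position; "ee_rot": TCP orientation; "wrist_force": force on the tool from outside, world axes, zero at the start; "moment": the same for the moment, N m; "grip_width": finger opening in m; "finger_force": force on a finger pad.
Only numpy, scipy, OpenCV 4.12 (cv2) and the standard library are available. Lean on these libraries where they do the work, as an engineer would, in place of code of your own. Each camera call takes 0.05 s, during which the arm holds its last target. There are 200 camera calls.

### The job

Take the white tray from the sloping draining stand and stack it on the wooden sachet box, with the notch in its foot over the orange key, then press it straight down until it sits flush on the rim and both red hooks have snapped over its foot. Set it down without slamming it, let go, and leave the cup, the jug and the tamper where they stand.

Things in the scene. Friction and masses are not known exactly. Their poses are not given: they have to be found in the camera images.
- tray: Loose white tray, about 0.35 kg. Origin: centre of its underside; z up out of the tray, y along its length. Foot flange 120 (x) by 160 (y) mm, 6 mm thick; low walls 92 by 152 mm above it, to 32 mm over the underside. It starts with its underside on the stand's slope, so tilted 30 degrees, +x edge uppermost.
- tray_bar (a point): Centre of the tray's dark wooden carrying bar, 62 mm above the underside on the tray's z axis; axes as the tray's. The bar runs along y over the middle: 18 mm wide (x), 24 mm high (50 to 74 mm above the underside), free between its end posts for |y| < 65 mm.
- tray_notch (a point): Middle of the only notch in the tray's foot, between orange marks, at tray x = 54, y = 45 mm, on the underside; axes as the tray's. The notch is 21 mm wide in y, open to the +x long edge (x = 60), and 13 mm deep (to x = 47).
- base: Wooden sachet box fixed to the counter, open on top, 120 (x) by 200 (y) mm, rim 70 mm above the counter. Origin: centre of its underside; z up, y along its length. The tray belongs on the rim with its x, y, z axes along the box's; in y it ends up to 14 mm off the box's middle, as the key dictates, in x on the middle within about 2 mm.
- base_top (a point): Centre of the box's rim plane, 70 mm above its origin; axes as the box's. The tray's origin is at this height when it is home.
- key_range (a point): Middle of the range where the orange key may be, at box x = 56, y = 45 mm, on the rim; axes as the box's. The key is upright, 10 (x) by 14 (y) mm, 26 mm above the rim, rigid, and clamped anywhere within 14 mm of this point along y: its place is not measured, see or feel it. Until the notch is over it, the tray's foot stops on it, 26 mm too high.
- hook_near (a joint): Red spring hook outside the middle of the box's -x rim, 24 mm wide, top 24 mm above the rim, 56 to 68 mm from the box's middle. Hinge, rad: 0 at rest, about 0.06 outward as the foot passes, back to 0 once snapped over it. Its sloping tongue meets the foot 14 to 19 mm above the rim; pressing past both hooks takes 10 to 25 N.
- hook_far (a joint): The same red hook outside the middle of the box's +x rim.
- stand: Steel draining stand fixed to the counter, foot 140 by 180 mm; a slatted slope of 30 degrees, 136 by 168 mm, rising towards its +x (away from the robot) with a 12 mm lip at the low edge. Origin: centre of its underside; the middle of the slope is 66 mm above it.
- cup: White ceramic mug, 80 mm across, 65 mm high, to be left alone. Origin: centre of its underside.
- jug: Steel milk jug, 86 mm across, 100 mm high, to be left alone. Origin: centre of its underside.
- tamper: Dark steel coffee tamper standing on its 58 mm foot, 90 mm high, to be left alone. Origin: centre of its underside.
Not all that is in view belongs to the job. Leave any purple look-alike of the tray alone.

How it is judged:
On the way:
1. the tray is lifted clear of the draining stand (contact force between tray and stand below 0.05 N and distance of tray from where it was at the start of the episode above 0.04 m), for 0.2 s.
At the end, for the whole second after the job is handed in: Tray flush on the rim (underside within 2.5 mm, level to 0.03 rad, parallel to 0.12 rad, within 6 mm in x and 22 mm in y of the box's middle), both hooks under 0.03 rad, tray released and at rest; cup, jug, tamper upright (0.1 rad), within 30 mm of their starts (z of tray in the frame of base_top between -0.003 and 0.0025 m and x of tray in the frame of base_top between -0.006 and 0.006 m and y of tray in the frame of base_top between -0.022 and 0.022 m and angle between the z axis of tray and the z axis of base, either way round below 0.03 rad and angle between tray's own z axis and vertical below 0.03 rad and angle between the x axis of tray and the x axis of base, either way round below 0.12 rad and value of joint each of hook_near, hook_far below 0.03 rad and linear speed of tray below 0.02 m/s and contact force between tray and the fingers below 0.05 N and angle between each of cup, jug, tamper's own z axis and vertical below 0.1 rad and distance of each of cup, jug, tamper from where it was at the start of the episode below 0.03 m); the robot touches nothing.
It fails at once if the tray is slammed on the box (contact force over 80 N) (contact force between tray and base above 80 N).
It fails at once if a bystander is knocked over (angle between any of cup, jug, tamper's own z axis and vertical above 0.5 rad).
It also fails if it takes over 64 s, if anything falls off the work surface, if the arm or the gripper's body presses on something with over 40 N, if the wrist force passes 120 N, or if a joint passes its speed limit or range.

## Working session

There is one attempt and no reset: what is moved stays moved. The work goes in short steps, Python scripts to look and compute and a tool call to move; the robot and the scene stay as the last step left them, time stands still between calls to the robot, and variables do not carry over. Pictures are saved under pics/ and viewed, at most 10 in all, crops included, and the job is handed in when it is done.

Besides the shell and the picture viewer there is one more tool, called after ">>>" as a command line: name --pt "numbers of a row" for each row, then --argument value for the rest. drive_tool: Moves the arm, as the interface text tells. Its arguments: {"type":"object","properties":{"moves":{"type":"array"},"squeeze":{"type":"number"}},"required":["moves"]}

```bash
ls; mkdir -p pics
python3 - <<'E'
from bench import telemetry, snapshot
import cv2, numpy as np, pickle
s=telemetry.read_state(); print({k:np.round(v,3) for k,v in s.items()})
d={n:snapshot(n) for n in("scene","side","wrist")}
pickle.dump((s,d),open("s0.pkl","wb"))
for n in d:
    cv2.imwrite(f"pics/{n}0.png",d[n]["image"][:,:,::-1])
    print(n,{k:np.round(v,3).tolist() for k,v in d[n].items() if k!="image"})
E
```

```text
pics
{'clock': np.float64(0.0), 'q': array([ 1.225,  0.261, -0.139,  1.173, -0.   ,  1.571]), 'joint_velocities': array([-0.   ,  0.   ,  0.001,  0.001,  0.001, -0.001]), 'joint_efforts': array([ 1.0000e-03, -4.0568e+01,  2.5392e+01,  1.9000e-02,  0.0000e+00,
       -0.0000e+00]), 'position': array([0.178, 0.493, 0.249]), 'ee_rot': array([-0.   ,  0.172,  0.985, -0.001]), 'wrist_force': array([0.508, 0.704, 0.613]), 'moment': array([-0.01 ,  0.016,  0.013]), 'finger_force': np.float64(0.0), 'grip_width': np.float64(0.085)}
scene {'intrinsics': [[404.69, 0.0, 318.105], [0.0, 404.69, 200.118], [0.0, 0.0, 1.0]], 'camera_from_world': [[-0.807, 0.591, 0.006, 0.51], [0.389, 0.539, -0.747, -0.16], [-0.444, -0.6, -0.665, 1.325], [0.0, 0.0, 0.0, 1.0]]}
side {'intrinsics': [[506.27, 0.0, 327.391], [0.0, 506.27, 194.785], [0.0, 0.0, 1.0]], 'camera_from_world': [[0.963, -0.268, 0.015, -0.623], [-0.143, -0.559, -0.817, 0.178], [0.227, 0.784, -0.577, 1.465], [0.0, 0.0, 0.0, 1.0]]}
wrist {'intrinsics': [[317.573, 0.0, 317.039], [0.0, 317.573, 205.062], [0.0, 0.0, 1.0]], 'hand_eye': [[0.0, -0.949, -0.316, 0.082], [1.0, 0.0, -0.0, -0.001], [0.0, -0.316, 0.949, -0.124], [0.0, 0.0, 0.0, 1.0]]}
```

View pics/scene0.png

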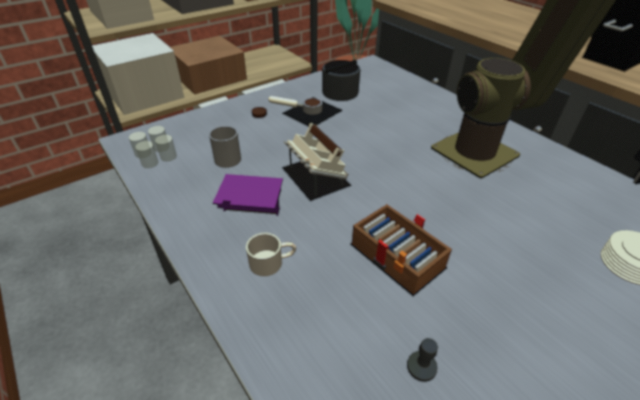

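View pics/side0.png

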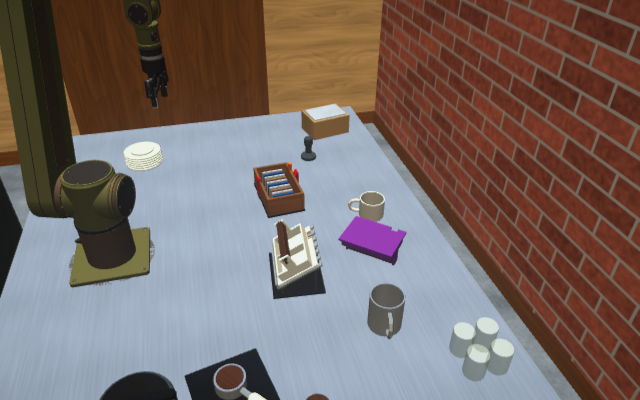

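Candidates for the tray are the white tray with the dark bar on the stand (scene 317,152 / side 297,255), the purple look-alike (scene 250,193 / side 373,238), the white plates (scene 632,255), and the white-topped box (side 325,115). I choose the white one on the sloping stand. The box is at scene (400,248) / side (278,188).

Run:
```python
import cv2, numpy as np, pickle
s,d=pickle.load(open("s0.pkl","rb"))
def c(n,x,y,w=100,h=75): return cv2.resize(d[n]["image"][y:y+h,x:x+w,::-1],(400,300),interpolation=cv2.INTER_CUBIC)
cv2.imwrite("pics/crop1.png",np.vstack([np.hstack([c("scene",270,115,100,75+0),c("side",250,217,100,75)]),np.hstack([c("scene",350,205,120,90),c("side",235,145,100,75)])]))
```

```text
(no output)
```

View pics/crop1.png

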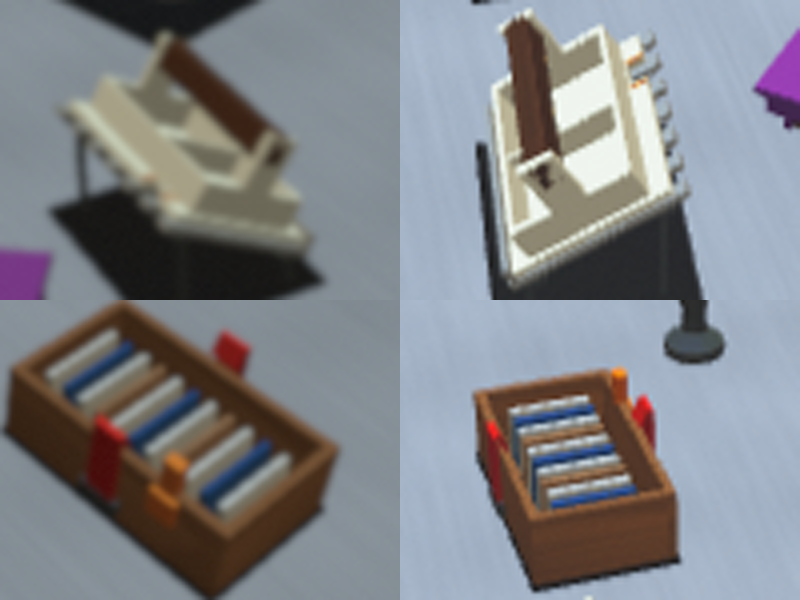

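The crop confirms it: white tray, brown bar, orange notch marks at the +x edge near +y. The key stands on the box's +x rim near +y (scene crop 177,458; side crop 618,372). Next I fit the poses.

```bash
cat > fit.py <<'E'
import numpy as np
from scipy.optimize import least_squares
from scipy.spatial.transform import Rotation as R
def proj(c,P):
    T=c["camera_from_world"]; q=P@T[:3,:3].T+T[:3,3]; k=c["intrinsics"]
    return np.c_[k[0,0]*q[:,0]/q[:,2]+k[0,2],k[1,1]*q[:,1]/q[:,2]+k[1,2]]
E
python3 - <<'E'
import pickle,numpy as np
from fit import *
s,d=pickle.load(open("s0.pkl","rb"))
A=lambda *l:np.array(l,float)
sT=lambda u,v:(270+u/4,115+v/4); dT=lambda u,v:(250+(u-400)/4,217+v/4)
sB=lambda u,v:(350+u*.3,205+(v-300)*.3); dB=lambda u,v:(235+(u-400)/4,145+(v-300)/4)
def fit(obs,Rf,x0,name):
    L=A(*[o[1] for o in obs])/1000; uv=A(*[o[2] for o in obs])
    def f(p):
        P=Rf(p[3]).apply(L)+p[:3]
        return np.concatenate([(proj(d[o[0]],P[i:i+1])[0]-uv[i]) for i,o in enumerate(obs)])
    r=least_squares(f,x0,loss="soft_l1"); print(name,np.round(r.x,4)); print(np.round(r.fun.reshape(-1,2),1).tolist()); return r.x
box=[("scene",(60,-100,70),sB(8,372)),("scene",(60,100,70),sB(212,540)),("scene",(-60,100,70),sB(338,448)),("scene",(-60,-100,70),sB(120,303)),
("side",(-60,100,70),dB(475,393)),("side",(60,100,70),dB(612,372)),("side",(60,-100,70),dB(675,490)),("side",(-60,-100,70),dB(530,515))]
b=fit(box,lambda a:R.from_euler('z',a),[.5,.2,0,0],"box")
tr=[("scene",(60,-80,3),sT(65,108)),("scene",(60,80,3),sT(162,220)),("scene",(-60,80,3),sT(305,242)),
("scene",(0,-72,74),sT(165,38)),("scene",(0,72,74),sT(280,135)),
("side",(-60,-80,3),dT(513,283)),("side",(60,-80,3),dT(683,195)),("side",(60,80,3),dT(632,40)),("side",(0,-76,74),dT(537,158)),("side",(0,76,74),dT(517,15))]
t=fit(tr,lambda a:R.from_euler('z',a)*R.from_euler('y',-np.pi/6),[.5,0,.07,0],"tray")
Rt=R.from_euler('z',t[3])*R.from_euler('y',-np.pi/6)
print("bar",Rt.apply([0,0,.062])+t[:3],"quat?",Rt.as_matrix().round(3).tolist())
for y in (31,38,45,52,59):
    P=R.from_euler('z',b[3]).apply(A((56,y,96))/1000)+b[:3]
    print(y,proj(d["scene"],P),"vs",sB(177,458),proj(d["side"],P),"vs",dB(618,372))
E
```

```text
box [ 0.5241  0.1742 -0.0029  0.0596]
[[-0.7, -1.0], [2.8, 0.6], [-0.3, 1.0], [0.2, -1.6], [0.2, -0.5], [-0.3, -0.8], [0.4, 0.9], [0.1, 1.4]]
tray [ 0.4997 -0.1998  0.0626 -0.094 ]
[[-0.3, -0.8], [2.9, -0.3], [-1.8, -0.3], [1.7, 0.7], [-0.5, 0.4], [1.3, -1.5], [-2.1, -0.7], [1.5, -0.3], [0.2, 2.2], [-0.8, 1.1]]
bar [ 0.46885583 -0.19684729  0.11633773] quat? [[0.862, 0.094, -0.498], [-0.081, 0.996, 0.047], [0.5, 0.0, 0.866]]
31 [[394.97030058 249.5161069 ]] vs (403.1, 252.4) [[291.69072319 166.04134746]] vs (289.5, 163.0)
38 [[397.38074833 251.40455346]] vs (403.1, 252.4) [[291.12981508 164.9939992 ]] vs (289.5, 163.0)
45 [[399.81333253 253.31034266]] vs (403.1, 252.4) [[290.5724259 163.9532216]] vs (289.5, 163.0)
52 [[402.26835954 255.2337145 ]] vs (403.1, 252.4) [[290.01852263 162.91895304]] vs (289.5, 163.0)
59 [[404.74614137 257.17491342]] vs (403.1, 252.4) [[289.46807267 161.89113263]] vs (289.5, 163.0)
```

>>> drive_tool --pt "36 -29 0 0 0 -0.146 100" --pt "36 -29 0 0 0 -0.146 100" --pt "36 -29 0 0 0 -0.146 100" --pt "36 -29 0 0 0 -0.146 100" --pt "36 -29 0 0 0 -0.146 100" --pt "36 -29 0 0 0 -0.146 100" --pt "36 -29 0 0 0 -0.146 100" --pt "36 -29 0 0 0 -0.143 100"

```text
clock: 0.95
position: [0.467, 0.2604, 0.2501]
ee_rot: [-0.0, 0.688, 0.726, -0.0]
wrist_force: [1.0, 0.2, -0.3]
grip_width: 0.0855
finger_force: 0.0
```

>>> drive_tool --pt "36 -29 0 0 0 0 100" --pt "36 -30 0 0 0 0 100" --pt "0 0 0 0 0 0 100" --pt "0 0 0 0 0 0 100" --pt "0 0 0 0 0 0 100"

```text
clock: 1.45
position: [0.5369, 0.2033, 0.25]
ee_rot: [-0.001, 0.685, 0.728, -0.001]
wrist_force: [-0.1, 0.3, -0.4]
grip_width: 0.0857
finger_force: 0.0
```

Run:
```python
from bench import telemetry, snapshot
import cv2, numpy as np, pickle
s=telemetry.read_state(); print({k:np.round(s[k],4) for k in("clock","q","position","ee_rot")})
w=snapshot("wrist"); pickle.dump((s,w),open("w1.pkl","wb"))
cv2.imwrite("pics/w1.png",w["image"][:,:,::-1])
```

```text
{'clock': np.float64(1.45), 'q': array([ 3.6170e-01,  3.4590e-01, -1.4900e-02,  1.2114e+00,  5.0000e-04,
        1.8719e+00]), 'position': array([0.5369, 0.2033, 0.25  ]), 'ee_rot': array([-5.000e-04,  6.854e-01,  7.282e-01, -5.000e-04])}
```

View pics/w1.png

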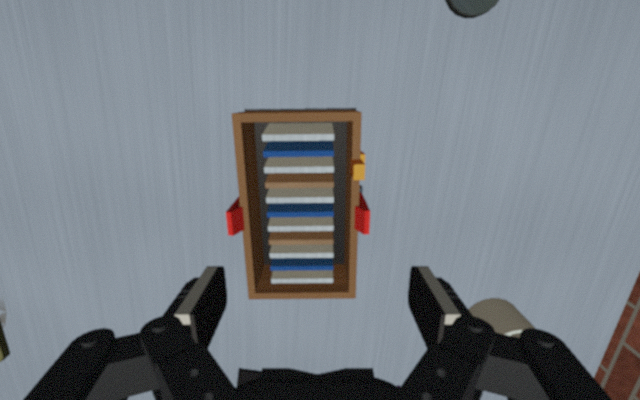

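The wrist view shows the whole box: rim corners about (234,114), (361,112), (356,298), (249,298); key top about (358,170); hooks (235,217) and (362,217). I'll enlarge it for finer pixels.

Run:
```python
import cv2,pickle,numpy as np
s,w=pickle.load(open("w1.pkl","rb")); im=w["image"][:,:,::-1]
a=cv2.resize(im[100:310,220:380],(456,598),interpolation=cv2.INTER_CUBIC)
b=cv2.resize(im[145:190,340:372],(320,450),interpolation=cv2.INTER_CUBIC)
c=np.zeros((598,780,3),np.uint8); c[:,:456]=a; c[:450,460:]=b
cv2.imwrite("pics/w1c.png",c)
```

```text
(no output)
```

View pics/w1c.png

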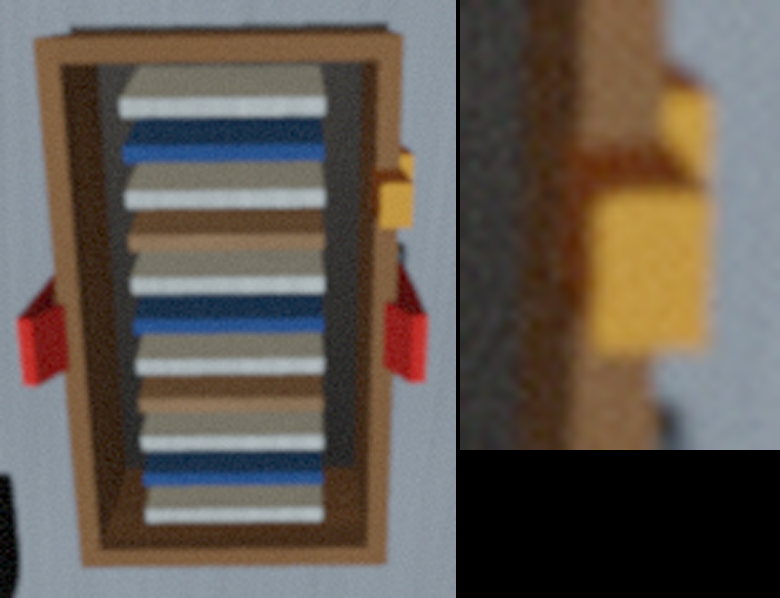

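Run:
```python
import pickle
from fit import *
s,w=pickle.load(open("w1.pkl","rb"))
q=s["ee_rot"]; Tw=np.eye(4); Tw[:3,:3]=R.from_quat([q[1],q[2],q[3],q[0]]).as_matrix(); Tw[:3,3]=s["position"]
cam={"camera_from_world":np.linalg.inv(Tw@w["hand_eye"]),"intrinsics":w["intrinsics"]}
L=np.array([(-60,100,70),(60,100,70),(60,-100,70),(-60,-100,70)])/1e3
uv=np.array([(232.3,113.3),(361.1,111.9),(355.4,297.5),(249.5,298.6),(358.9,171.9)])
def f(p):
    P=R.from_euler('z',p[2]).apply(np.r_[L,[[p[4],p[3],.096]]])+[p[0],p[1],0]
    return (proj(cam,P)-uv).ravel()
r=least_squares(f,[.524,.174,.06,.045,.056]); print(r.x.round(4),r.fun.reshape(-1,2).round(1).tolist())
f2=lambda p:f([p[0],p[1],p[2],p[3],.056])
r=least_squares(f2,[.524,.174,.06,.045]); print(r.x.round(4),r.fun.reshape(-1,2).round(1).tolist())
```

```text
[0.5197 0.1717 0.0728 0.0494 0.0554] [[-0.9, -0.2], [0.9, -0.4], [0.7, 0.7], [-0.7, 0.5], [0.0, -0.0]]
[0.5196 0.1717 0.0732 0.0493] [[-1.1, -0.2], [0.8, -0.4], [0.7, 0.6], [-0.8, 0.5], [0.5, 0.0]]
```

Box at (0.520, 0.172), yaw 0.073, key at box y ≈ 49.3, so the tray belongs at box y ≈ +4.3 mm. Next I go above the tray, aligned with its slope.

>>> drive_tool --pt "-14 -44 -2 0 0 -0.077 100" --pt "-15 -44 -2 0 0 -0.077 100" --pt "-15 -44 -2 0 0 0 100" --pt "-15 -44 -3 -0.012 -0.13 0 100" --pt "-15 -44 -3 -0.012 -0.13 0 100" --pt "-15 -44 -3 -0.012 -0.13 0 100" --pt "-15 -44 -3 -0.013 -0.131 0 100" --pt "-15 -44 -3 0 0 0 100"

```text
clock: 2.3
position: [0.4083, -0.144, 0.2217]
ee_rot: [0.187, 0.714, 0.652, 0.173]
wrist_force: [-0.6, 1.3, -1.7]
grip_width: 0.0859
finger_force: 0.0
```

>>> drive_tool --pt "-15 -42 0 0 0 0 100" --pt "0 0 0 0 0 0 100" --pt "0 0 0 0 0 0 100" --pt "0 0 0 0 0 0 100"

```text
clock: 2.7
position: [0.4042, -0.1895, 0.2293]
ee_rot: [0.191, 0.714, 0.651, 0.175]
wrist_force: [0.5, -0.6, 1.0]
grip_width: 0.0854
finger_force: 0.0
```

Run:
```python
from bench import telemetry, snapshot
import cv2, numpy as np, pickle
s=telemetry.read_state(); print({k:np.round(s[k],4) for k in("clock","q","position","ee_rot")})
w=snapshot("wrist"); pickle.dump((s,w),open("w2.pkl","wb"))
cv2.imwrite("pics/w2.png",w["image"][:,:,::-1])
```

```text
{'clock': np.float64(2.7), 'q': array([-0.6054, -0.1629, -0.796 ,  0.4724,  0.2488,  1.1159]), 'position': array([ 0.4042, -0.1895,  0.2293]), 'ee_rot': array([0.1908, 0.7135, 0.6512, 0.1746])}
```

View pics/w2.png

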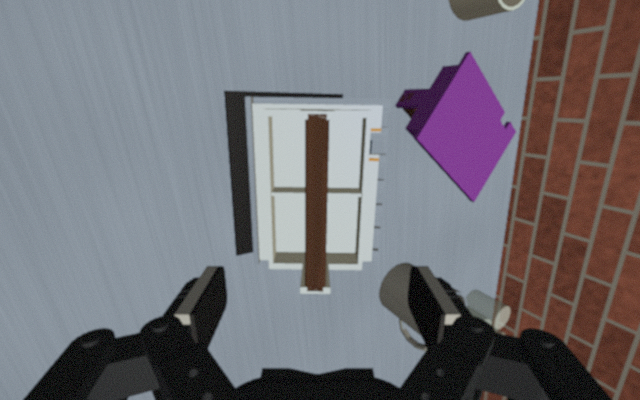

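Run:
```python
import pickle
from fit import *
s,w=pickle.load(open("w2.pkl","rb"))
q=s["ee_rot"]; Tw=np.eye(4); Tw[:3,:3]=R.from_quat([q[1],q[2],q[3],q[0]]).as_matrix(); Tw[:3,3]=s["position"]
cam={"camera_from_world":np.linalg.inv(Tw@w["hand_eye"]),"intrinsics":w["intrinsics"]}
L=np.array([(-60,80,6),(60,80,6),(60,-80,6),(-60,-80,6),(0,66,74),(0,-66,74)])/1e3
uv=np.array([(252.5,104),(382,105.5),(373,263),(260,262),(317,116),(315.5,288)])
def f(p):
    P=(R.from_euler('z',p[3])*R.from_euler('y',-np.pi/6)).apply(L)+p[:3]
    return (proj(cam,P)-uv).ravel()
r=least_squares(f,[.5,-.2,.063,-.094]); p=r.x; print(p.round(4),r.fun.reshape(-1,2).round(1).tolist())
Rt=R.from_euler('z',p[3])*R.from_euler('y',-np.pi/6)
for z in(.062,.115,.19):print(z,(Rt.apply([0,0,z])+p[:3]).round(4),((Rt.apply([0,0,z])+p[:3]-s["position"])*1000).round(1))
print("tool in tray axes",(Rt.inv().as_matrix()@Tw[:3,:3]).round(3).tolist())
```

```text
[ 0.4925 -0.1991  0.0723 -0.1084] [[-1.6, -3.1], [2.8, -2.4], [-0.5, -0.2], [-1.7, -0.8], [0.7, 6.7], [-0.2, -2.0]]
0.062 [ 0.4617 -0.1957  0.126 ] [  57.5   -6.3 -103.3]
0.115 [ 0.4353 -0.1929  0.1719] [ 31.1  -3.4 -57.4]
0.19 [ 0.398  -0.1888  0.2369] [-6.2  0.7  7.5]
tool in tray axes [[-0.015, 1.0, -0.0], [1.0, 0.015, 0.009], [0.009, -0.0, -1.0]]
```

>>> drive_tool --pt "13 -1 -22 0 0 0 100" --pt "13 -1 -23 0 0 0 100" --pt "13 -1 -23 0 0 0 100" --pt "13 -1 -23 0 0 0 100" --pt "12 -2 -20 0 0 0 100" --pt "0 0 0 0 0 0 100" --pt "0 0 0 0 0 0 100"

```text
clock: 3.45
position: [0.4682, -0.1949, 0.1179]
ee_rot: [0.19, 0.713, 0.652, 0.174]
wrist_force: [0.0, -0.1, -0.1]
grip_width: 0.0853
finger_force: 0.0
```

>>> drive_tool --pt "0 0 0 0 0 0 50" --pt "0 0 0 0 0 0 0" --pt "0 0 0 0 0 0 0" --pt "0 0 0 0 0 0 0" --pt "0 0 0 0 0 0 0" --pt "0 0 0 0 0 0 0" --pt "0 0 0 0 0 0 0" --pt "0 0 0 0 0 0 0" --squeeze 90

```text
clock: 4.25
position: [0.4674, -0.1973, 0.1188]
ee_rot: [0.191, 0.715, 0.65, 0.174]
wrist_force: [-5.4, 1.1, 7.5]
grip_width: 0.0171
finger_force: 88.2
```

>>> drive_tool --pt "-5 0 9 0 0 0 0" --pt "-10 1 17 0 0 0 0" --pt "-15 1 26 0 0 0 0" --pt "-15 1 26 0 0 0 0" --pt "-5 0 26 0 0 0 0" --pt "0 0 26 0 0 0 0" --pt "0 0 26 0 0 0 0" --pt "0 0 10 0 0 0 0"

```text
clock: 5.05
position: [0.4181, -0.1946, 0.2863]
ee_rot: [0.193, 0.714, 0.65, 0.174]
wrist_force: [2.0, -1.0, -4.2]
grip_width: 0.0165
finger_force: 88.6
```

>>> drive_tool --pt "0 0 0 0.008 0.087 0 0" --pt "0 0 0 0.008 0.087 0 0" --pt "0 0 0 0.008 0.087 0 0" --pt "0 0 0 0.008 0.087 0 0" --pt "0 0 0 0.008 0.087 0 0" --pt "0 0 0 0.009 0.087 0 0" --pt "0 0 0 0 0 0 0" --pt "0 0 0 0 0 0 0"

```text
clock: 5.85
position: [0.4179, -0.1939, 0.2828]
ee_rot: [-0.001, 0.739, 0.673, -0.0]
wrist_force: [0.3, -0.1, -4.3]
grip_width: 0.0171
finger_force: 89.2
```

Run:
```python
from bench import telemetry, snapshot
import cv2, numpy as np, pickle
s=telemetry.read_state(); print({k:np.round(s[k],4) for k in("clock","q","position","ee_rot","wrist_force","moment")})
d={n:snapshot(n) for n in("wrist","side","scene")}; pickle.dump((s,d),open("w3.pkl","wb"))
im=[d[n]["image"][:,:,::-1] for n in d]
c=np.zeros((600,800,3),np.uint8); c[:340,:480]=im[0][:340,100:580]
c[:340,480:800]=cv2.resize(im[1][140:310,210:370],(320,340)); 
cv2.imwrite("pics/w3.png",c[:340])
```

```text
{'clock': np.float64(5.85), 'q': array([-4.3460e-01,  1.3840e-01, -2.1010e-01,  1.2244e+00,  3.0000e-04,
        1.2295e+00]), 'position': array([ 0.4179, -0.1939,  0.2828]), 'ee_rot': array([-1.000e-03,  7.393e-01,  6.734e-01, -3.000e-04]), 'wrist_force': array([ 0.3329, -0.0795, -4.3033]), 'moment': array([0.0435, 0.0731, 0.0116])}
```

View pics/w3.png

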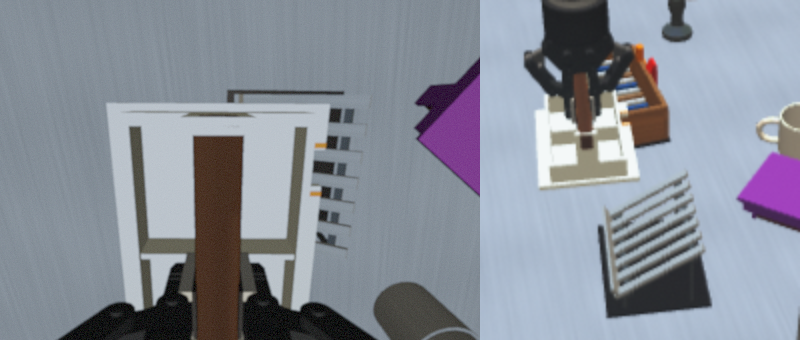

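Tray is held level: far corners at wrist (208,103) and (430,106), orange marks at about (420,146) and (416,193), stand empty. I'll locate the notch in the tool frame numerically from the orange marks.

```bash
cat > notch.py <<'E'
import pickle,cv2
from fit import *
s,d=pickle.load(open("w3.pkl","rb")); w=d["wrist"]; im=w["image"]
hsv=cv2.cvtColor(im,cv2.COLOR_RGB2HSV)
m=cv2.inRange(hsv,(8,110,120),(22,255,255)); m[:, :395]=0; m[230:]=0; m[:,440:]=0
n,l,st,c=cv2.connectedComponentsWithStats(m)
for i in range(1,n):
    if st[i,4]>5: print(st[i],c[i].round(1))
g=cv2.cvtColor(im,cv2.COLOR_RGB2GRAY)
for x in (240,280,400): print("col",x,g[92:116,x].tolist())
for y in (120,220): print("row",y,g[y,200:220].tolist(),g[y,412:436].tolist())
E
python3 notch.py
```

```text
[416 143  11   5  34] [421.1 145. ]
[411 192  10   4  36] [415.6 193.3]
col 240 [139, 138, 141, 139, 142, 137, 141, 141, 139, 138, 152, 174, 188, 196, 192, 194, 194, 190, 174, 152, 165, 185, 193, 195]
col 280 [136, 138, 138, 137, 139, 139, 137, 135, 139, 136, 147, 167, 190, 194, 195, 193, 193, 192, 182, 160, 157, 178, 193, 191]
col 400 [41, 68, 102, 130, 140, 138, 140, 141, 139, 139, 140, 155, 179, 192, 193, 194, 195, 194, 189, 168, 152, 166, 187, 196]
row 120 [140, 140, 143, 141, 140, 139, 141, 161, 181, 190, 192, 193, 195, 193, 191, 195, 193, 194, 193, 194] [195, 194, 193, 195, 193, 194, 192, 192, 194, 193, 195, 192, 193, 194, 193, 176, 144, 79, 38, 41, 37, 35, 26, 37]
row 220 [141, 141, 145, 141, 142, 143, 139, 142, 145, 140, 141, 141, 143, 146, 144, 138, 143, 162, 180, 192] [194, 193, 194, 194, 187, 165, 115, 86, 76, 67, 64, 64, 43, 55, 70, 103, 126, 126, 105, 82, 70, 68, 72, 72]
```

```bash
cat >> notch.py <<'E'
H=np.linalg.inv(w["hand_eye"]); cam={"camera_from_world":H,"intrinsics":w["intrinsics"]}
# tool frame; tray axes: x=tool y, y=tool x, z=-tool z
B=np.array([[0,1,0],[1,0,0],[0,0,-1.]])
def line(P,rows): 
    p=proj(cam,P); return np.interp(rows,*(p[np.argsort(p[:,1])].T[::-1]))
def f(p):
    T=lambda L:(R.from_rotvec(p[3:]).apply(np.array(L)/1e3)+[p[0],p[1],p[2]-.062])@B.T
    le=line(T([(-60,80,6),(-60,-20,6)]),[120,220])-[207.3,217.5]
    re=line(T([(60,80,6),(60,-20,6)]),[120,220])-[428,417.3]
    q=proj(cam,T([(-60,80,6),(60,80,6)])); te=np.interp([240,400],q[:,0],q[:,1])-[102.8,103.7]
    k=proj(cam,T([(54,57.5,6),(54,32.5,6)])); 
    mid=k.mean(0)-[418.3,169.2]
    return np.r_[le,re,te,mid[1],p[3:]/.02, p[2]/.006]
r=least_squares(f,np.zeros(6)); print((r.x*1000).round(1),r.fun.round(2))
p=r.x; print("notch in tray-aligned tool frame mm", (R.from_rotvec(p[3:]).apply([54,45,0])+p[:3]*1000-[0,0,62]).round(1))
E
python3 notch.py|tail -3
```

```text
row 220 [141, 141, 145, 141, 142, 143, 139, 142, 145, 140, 141, 141, 143, 146, 144, 138, 143, 162, 180, 192] [194, 193, 194, 194, 187, 165, 115, 86, 76, 67, 64, 64, 43, 55, 70, 103, 126, 126, 105, 82, 70, 68, 72, 72]
[-1.3 -1.5  1.5 -1.8 -6.2 -6. ] [ 0.04 -0.25  0.38 -0.21  0.27  0.44 -0.81 -0.09 -0.31 -0.3   0.25]
notch in tray-aligned tool frame mm [ 53.   43.2 -60.3]
```

>>> drive_tool --pt "5 20 0 0 0 0.02 0" --pt "11 40 0 0 0 0.02 0" --pt "12 44 0 0 0 0.02 0" --pt "12 44 0 0 0 0.02 0" --pt "12 44 0 0 0 0.02 0" --pt "12 44 0 0 0 0.02 0" --pt "12 44 0 0 0 0.02 0" --pt "11 40 0 0 0 0.02 0"

```text
clock: 6.8
position: [0.5045, 0.1276, 0.285]
ee_rot: [0.0, 0.683, 0.731, 0.001]
wrist_force: [1.4, -1.0, -3.7]
grip_width: 0.0167
finger_force: 89.3
```

>>> drive_tool --pt "10 32 0 0 0 0.01 0" --pt "6 20 -15 0 0 0 0" --pt "0 0 -25 0 0 0 0" --pt "0 0 -25 0 0 0 0" --pt "0 0 -20 0 0 0 0" --pt "0 0 -10 0 0 0 0" --pt "0 0 0 0 0 0 0" --pt "0 0 0 0 0 0 0"

```text
clock: 7.6
position: [0.5212, 0.1778, 0.1903]
ee_rot: [0.0, 0.68, 0.733, 0.0]
wrist_force: [0.2, -0.6, -3.6]
grip_width: 0.0171
finger_force: 89.1
```

Run:
```python
from bench import telemetry, snapshot
import numpy as np
s=telemetry.read_state(); print({k:np.round(s[k],4) for k in("clock","position","ee_rot","wrist_force")})
x,y=s["ee_rot"][1:3]; print("yaw",np.arctan2(y*y-x*x,2*x*y))
```

```text
{'clock': np.float64(7.6), 'position': array([0.5212, 0.1778, 0.1903]), 'ee_rot': array([0.000e+00, 6.797e-01, 7.334e-01, 4.000e-04]), 'wrist_force': array([ 0.1908, -0.5745, -3.5633])}
yaw 0.07596548957153329
```

>>> drive_tool --pt "0 0 -10 0 0 0 0" --pt "0 0 -10 0 0 0 0" --pt "0 0 -6 0 0 0 0" --pt "0 0 0 0 0 0 0" --pt "0 0 0 0 0 0 0"

```text
clock: 8.1
position: [0.5208, 0.1779, 0.163]
ee_rot: [-0.001, 0.68, 0.734, -0.001]
wrist_force: [-0.6, -0.3, -3.3]
grip_width: 0.0169
finger_force: 89.2
```

Run:
```python
from bench import telemetry, snapshot
import cv2, numpy as np, pickle
s=telemetry.read_state(); print({k:np.round(s[k],4) for k in("clock","position","wrist_force")})
d={n:snapshot(n) for n in("wrist","side","scene")}; pickle.dump((s,d),open("w4.pkl","wb"))
I={n:d[n]["image"][:,:,::-1] for n in d}
r=lambda a,s:cv2.resize(a,s,interpolation=cv2.INTER_CUBIC)
c=np.hstack([r(I["wrist"][110:230,380:460],(400,600)),np.vstack([r(I["side"][120:220,235:335],(400,300)),r(I["scene"][190:290,350:450],(400,300))])])
cv2.imwrite("pics/w4.png",c)
```

```text
{'clock': np.float64(8.1), 'position': array([0.5208, 0.1779, 0.163 ]), 'wrist_force': array([-0.6261, -0.33  , -3.3279])}
```

View pics/w4.png

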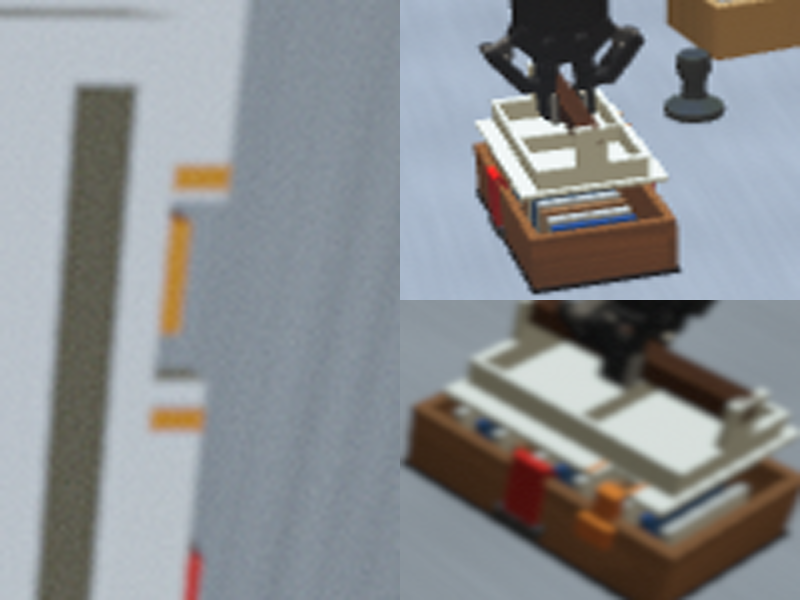

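The close-up shows the key inside the notch: marks at crop rows 178 and 419, key at 215–335. It is centred in y once parallax is allowed for, and the tray is about 1.5 mm too far in +x. I correct x slightly and descend, watching the force.

>>> drive_tool --pt "-1.5 0 0 0 0 0 0" --pt "0 0 -3 0 0 0 0" --pt "0 0 -3 0 0 0 0" --pt "0 0 -3 0 0 0 0" --pt "0 0 -3 0 0 0 0" --pt "0 0 0 0 0 0 0"

```text
clock: 8.85
position: [0.5193, 0.1778, 0.1508]
ee_rot: [-0.0, 0.68, 0.734, -0.001]
wrist_force: [0.0, -0.0, -3.1]
grip_width: 0.017
finger_force: 89.3
```

>>> drive_tool --pt "0 0 -2 0 0 0 0" --pt "0 0 -2 0 0 0 0" --pt "0 0 -2 0 0 0 0" --pt "0 0 0 0 0 0 0" --pt "0 0 0 0 0 0 0"

```text
clock: 9.35
position: [0.5199, 0.1781, 0.1458]
ee_rot: [-0.0, 0.68, 0.734, 0.0]
wrist_force: [0.3, -0.1, 1.3]
grip_width: 0.017
finger_force: 90.1
```

Key is passed and the hooks are starting to push back (about 4.5 N). I keep pressing gently.

>>> drive_tool --pt "0 0 -2 0 0 0 0" --pt "0 0 -2 0 0 0 0" --pt "0 0 -2 0 0 0 0" --pt "0 0 0 0 0 0 0"

```text
clock: 9.75
position: [0.5204, 0.1783, 0.1409]
ee_rot: [0.0, 0.68, 0.734, 0.001]
wrist_force: [-1.3, -0.6, 9.5]
grip_width: 0.0167
finger_force: 91.5
```

>>> drive_tool --pt "0 0 -2 0 0 0 0" --pt "0 0 -2 0 0 0 0" --pt "0 0 0 0 0 0 0"

```text
clock: 10.05
position: [0.5197, 0.1782, 0.1358]
ee_rot: [-0.0, 0.68, 0.734, 0.0]
wrist_force: [0.0, -0.4, 2.9]
grip_width: 0.0171
finger_force: 90.4
```

>>> drive_tool --pt "0 0 -1.5 0 0 0 0" --pt "0 0 -1.5 0 0 0 0" --pt "0 0 0 0 0 0 0" --pt "0 0 0 0 0 0 0"

```text
clock: 10.45
position: [0.5188, 0.1777, 0.1314]
ee_rot: [-0.001, 0.68, 0.734, -0.001]
wrist_force: [-0.2, 0.1, -2.4]
grip_width: 0.0167
finger_force: 89.4
```

>>> drive_tool --pt "0 0 -1.5 0 0 0 0" --pt "0 0 -1 0 0 0 0" --pt "0 0 0 0 0 0 0" --pt "0 0 0 0 0 0 0"

```text
clock: 10.85
position: [0.5189, 0.1775, 0.1308]
ee_rot: [-0.0, 0.68, 0.734, -0.001]
wrist_force: [-2.7, -2.6, 6.8]
grip_width: 0.0168
finger_force: 91.0
```

>>> drive_tool --pt "0 0 -2 0 0 0 0" --pt "0 0 -2 0 0 0 0" --pt "0 0 -1 0 0 0 0" --pt "0 0 0 0 0 0 0"

```text
clock: 11.25
position: [0.5189, 0.1774, 0.1307]
ee_rot: [0.0, 0.68, 0.734, 0.001]
wrist_force: [-13.1, -6.1, 38.1]
grip_width: 0.017
finger_force: 95.6
```

Run:
```python
from bench import telemetry, snapshot
import cv2, numpy as np, pickle
s=telemetry.read_state(); print({k:np.round(s[k],4) for k in("clock","position","wrist_force","moment")})
d={n:snapshot(n) for n in("wrist","side","scene")}; pickle.dump((s,d),open("w5.pkl","wb"))
I={n:d[n]["image"][:,:,::-1] for n in d}
r=lambda a,s:cv2.resize(a,s,interpolation=cv2.INTER_CUBIC)
c=np.vstack([np.hstack([r(I["side"][140:215,240:340],(400,300)),r(I["scene"][205:295,350:470],(400,300))]),np.hstack([r(I["wrist"][100:250,200:400],(400,300)),r(I["wrist"][110:260,370:470],(400,300))])])
cv2.imwrite("pics/w5.png",c)
```

```text
{'clock': np.float64(11.25), 'position': array([0.5189, 0.1774, 0.1307]), 'wrist_force': array([-13.051 ,  -6.104 ,  38.0995]), 'moment': array([-0.8252,  2.7586,  0.0437])}
```

View pics/w5.png

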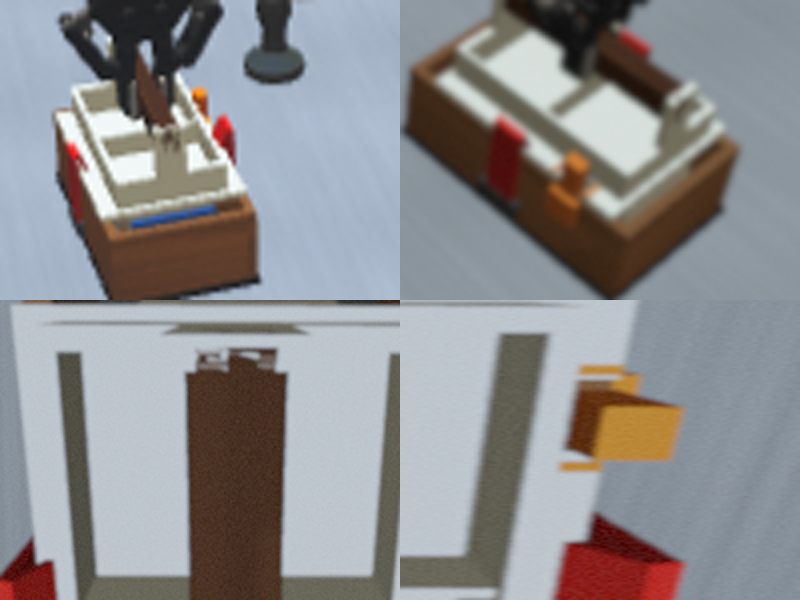

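The tray sits flush, the key is through the notch, and both red hooks are over the foot at the -x and +x edges. I relieve the load, release and back away.

>>> drive_tool --pt "0 0 2 0 0 0 0" --pt "0 0 2 0 0 0 0" --pt "0 0 1.5 0 0 0 0" --pt "0 0 0 0 0 0 0"

```text
clock: 11.8
position: [0.5191, 0.1776, 0.1308]
ee_rot: [-0.0, 0.68, 0.734, -0.001]
wrist_force: [-4.2, -2.6, 8.0]
grip_width: 0.0167
finger_force: 91.2
```

>>> drive_tool --pt "0 0 0 0 0 0 50" --pt "0 0 0 0 0 0 100" --pt "0 0 0 0 0 0 100" --pt "0 0 0 0 0 0 100" --pt "0 0 0 0 0 0 100" --pt "0 0 0 0 0 0 100"

```text
clock: 12.4
position: [0.5195, 0.1779, 0.1302]
ee_rot: [-0.0, 0.68, 0.734, -0.0]
wrist_force: [-0.0, -0.0, 0.7]
grip_width: 0.0852
finger_force: 0.0
```

>>> drive_tool --pt "0 0 10 0 0 0 100" --pt "0 0 20 0 0 0 100" --pt "0 0 30 0 0 0 100" --pt "0 0 30 0 0 0 100" --pt "0 0 30 0 0 0 100" --pt "0 0 0 0 0 0 100" --pt "0 0 0 0 0 0 100"

```text
clock: 13.1
position: [0.52, 0.1781, 0.2516]
ee_rot: [0.0, 0.68, 0.734, 0.001]
wrist_force: [0.1, -0.6, -0.8]
grip_width: 0.0853
finger_force: 0.0
```

Run:
```python
from bench import telemetry, snapshot
import cv2, numpy as np
s=telemetry.read_state(); print({k:np.round(s[k],4) for k in("clock","position","wrist_force","grip_width")})
I={n:snapshot(n)["image"][:,:,::-1] for n in("wrist","side","scene")}
r=lambda a,s:cv2.resize(a,s,interpolation=cv2.INTER_CUBIC)
c=np.vstack([np.hstack([r(I["side"][145:220,235:335],(400,300)),r(I["scene"][205:295,350:470],(400,300))]),np.hstack([r(I["wrist"],(400,250)),r(I["side"],(400,250))])])
cv2.imwrite("pics/w6.png",c)
```

```text
{'clock': np.float64(13.1), 'position': array([0.52  , 0.1781, 0.2516]), 'wrist_force': array([ 0.0705, -0.5912, -0.8327]), 'grip_width': np.float64(0.0853)}
```

View pics/w6.png

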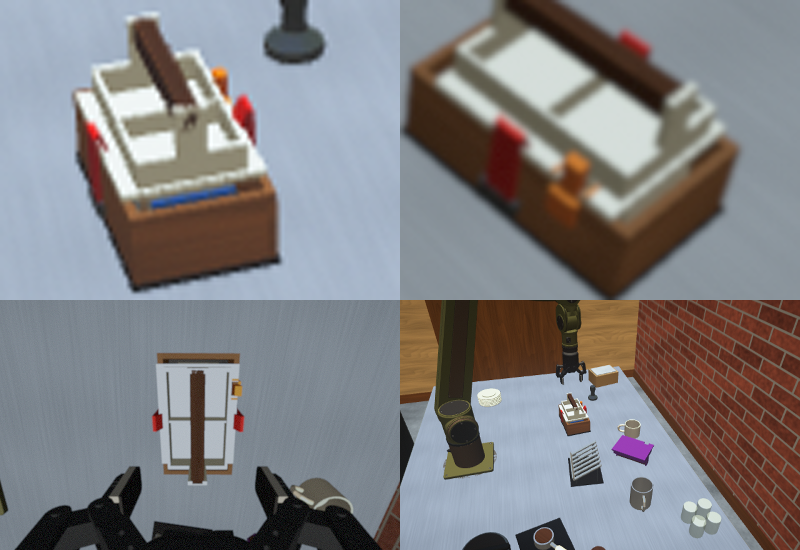

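The tray is flush and released, and the cup, jug and tamper look undisturbed, so I hand the job in.

```bash
python3 -c "
from bench import ticket; print(ticket.sign_off())"
```

```text
the job is handed in; nothing more can be done
None
```

The job is handed in (no verdict was returned): the last pictures show the tray flush on the sachet box, the key through its notch, both red hooks over its foot, the gripper clear, and the cup, jug and tamper where they stood.

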